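Hang the triangular template on the bench rail at its tape mark

ROBOT

A 6-joint arm with a two-finger parallel gripper is mounted at the origin on the work surface. World frame = base frame: x ahead of the robot, y to its left, z up, the work surface at z = 0. Lengths are in mm, angles in rad, forces in N, time in s.
With the tool pointing down it reaches from about 275 to 850 mm from the base axis. Payload 19 kg.
Tool frame: the origin (TCP) lies on the centre line of the jaws, within the pads' length; the fingertips stand 11 mm ahead of it and the grasp point (between the pads) lies 8 mm behind it; z points along the fingers, y is the direction in which the jaws open and shut (so a half turn about z gives the same grasp; the last joint's range is limited). The gripper opens to 85 mm and grips with 20 to 120 N. Pads are 22 mm wide; open, the fingers measure 114 mm over their backs; the gripper's body (76 mm by 85 mm) begins 54 mm behind the grasp point. The pads swing forward as they close: fully open they stand 13 mm farther back than shut.
Start: joints at [1.048, 0.15, 1.437, -0, 1.554, -0.134], TCP at [217.972, 532.053, 242.267] pointing down, gripper open.
Joint ranges: [-2.8, 2.8], [-0.68, 2.1], [0.12, 2.68], [-1.39, 4.53], [0.16, 2.79], [-2.81, 2.81]. Speed limits (rad/s): [1.89, 1.89, 2.22, 3.01, 3.01, 3.01].

INTERFACE

Orientations are given as a rotation vector (axis times angle).
In Python, from workcell import ctrl, vision gives the robot as it stands.
- The arm moves only by the shell command python3 -m creep 'ROWS' [FORCE]. ROWS is a JSON object of lists of equal length, an entry for each row: "grip": the opening, from 0 (shut) to 1 (fully open); "dp": the shift along the tool's x, y, z in cm, a list of three; "roll": the turn about the tool's z in degrees. A call has exactly 10 rows; each row is the pose to reach, as a shift and turn from the pose commanded when the call began, along the tool's axes at that moment; what a row does not reach only later rows make up. A row lasts 1/10 s, in which the tool goes at most 50 mm and 8.59 degrees, less where a joint would pass 70% of its speed; a pose out of reach is approached as far as the arm can. A call with a gripper value outside its range is refused whole. The fingers move at their own pace and stop on an object; FORCE is the grip in N (left out, the last holds). Time passes only in rows, so rows that repeat a pose let the fingers close, or fill a call up. It gives the time, the measured TCP pose, the force and the opening at its end, in the units of the state.
- ctrl.read_state(): the state, without advancing time (a new reading comes with each control period).
- vision.get_image(name): name is "scene" or "top" or "wrist"; returns the picture (480x640x3 uint8, red, green, blue); there is no depth.
- vision.camera_info(name): a dict with "mtx" (3x3 intrinsics, pixels), "view" (4x4, takes a point from world to camera coordinates). Camera axes: x right, y up, looking along -z (the intrinsics and any distortion apply to the point x, -y, -z); pixel columns grow to the right and rows downward; lengths in mm; the calibration is good to about 2 mm. A picture is of the moment at which its call begins: read the wrist's pose just before it. camera_info takes no time and is no camera call; for the wrist camera it gives the pose at the moment of the call.
- ctrl.job_done(): hands the job in, once; it reports no verdict.
Trained networks look in the newest picture that a camera, given by its name, has taken for a name from the list of things; names that differ only in an ending like _2 or _b are one class to them, and where a whole thing is asked for, a point or a joint stands for the part that bears it (a point fixed in the world has none). Each returns a list of dicts, best first, with "score" (0 to 1); they miss things now and then, are a little off and sometimes report something else, mostly with a low value. They report only what shows in the picture. A call takes as long as a camera call.
- vision.spot_in(camera, name): "point" ([x, y, z] in mm, in world coordinates, good to about 4 mm: the middle of the surface that is visible of it).
- vision.tip_of(camera, name): "point" ([x, y, z] in mm, in world coordinates, good to about 4 mm: a listed point, or the origin of a listed thing).
The state is a dict: "t": time; "joint_positions": joint angles; "qvel": joint speeds; "tau": joint torques, N m; "tool_pos": TCP position; "tool_rot": TCP orientation; "wrist_force": force on the tool from outside, world axes, zero at the start; "wrist_torque": the same for the moment, N m; "finger_gap": finger opening in mm.
Only numpy, scipy, OpenCV 4.12 (cv2) and the standard library are available. Lean on these libraries where they do the work, as an engineer would, in place of code of your own. Each camera call takes 0.05 s, during which the arm holds its last target. There are 200 camera calls.

TASK

Take the hanger with the triangular plywood template out of its stand and hook it onto the horizontal rail, with the template hanging below, at least 10 cm to one side of the black tape mark. Then slide it along the rail until the hook sits centred in the tape band, and let go so that it hangs still. Leave the other two hangers standing in their slots.

Things in the scene. Friction and masses are not known exactly. Their poses are not given: they have to be found in the camera images.
- tri_hanger: Hanger to be hung, up to 0.2 kg: plywood triangle outline, 12 mm thick, 71 mm high, apex up, flat foot 70 mm wide, below a steel hook with a grip tab; 190 mm tall. Origin: centre of the foot's underside; x across the board, y along its width, z up. Stands upright in an 18 mm deep slot of a wooden stand: lift straight up 25 mm or more. Its hook opens to its +x, roughly away from the robot.
- tri_tab (a point): Grip point on the triangular hanger, 170 mm above its foot: middle of the steel tab that stands on the hook, 22 mm (x) by 12 mm (y), from 145 to 190 mm above the foot. Pinch it from above across its 12 mm thickness (along y), fingertips no lower than 147 mm above the foot, so that they clear the rail.
- tri_seat (a point): Inner apex of the hook's shallow roof-shaped top, at x = 0, 139 mm above the foot; it rests on the rail's top when hung. The hook is 12 mm thick along y. Spine 4 mm thick at x = -22 to -18 mm; tip at x = +20 mm ends in a 14 mm ball, lowest point 115 mm above the foot.
- tri_mouth (a point): Middle of the hook's mouth, at x = 0, 96 mm above the foot. The mouth opens to the hanger's +x, from the lower arm (top at 77 mm) to the ball of the tip (115 mm): with the rail at this height the hanger moves along its +x until the rail's axis is at x = 0, then down 36 mm until the hook rests on the rail.
- square_hanger: Bystander hanger: same hook and height, solid square plywood board, 70 mm wide foot. Stands in another slot, in the same row along y, 95 mm between neighbouring slots; tops at about 200 mm above the bench. Origin and axes as for the triangular one.
- round_hanger: Bystander hanger: same hook and height, round plywood board (66 mm diameter) on a 70 mm wide foot. Stands in the remaining slot of the stand. Origin and axes as for the triangular one.
- rail: Fixed aluminium rail, 14 mm diameter, its axis along the body's y axis, 170 mm above the bench, 440 mm long, on two wooden posts (16 mm wide, 172 mm high) at y = -210 and +210 mm; free space between the posts, above and below (a bottle, a box and a caddy stand 60 mm or more beyond it). Origin: on the bench, below the middle of the rail. x points away from the robot.
- mark: Black tape band, 36 mm wide, round the rail (lies flat, does not hinder sliding). Origin: on the rail's axis at the middle of the band; axes as the rail's. Anywhere up to 110 mm from the rail's middle.

How it is judged (in metres and radians):
On the way, in this order (a step that is already met when the one before it is completed fails the run):
1. the triangular hanger's hook is round the rail, more than 80 mm along the rail from the middle of the tape mark (z of tri_seat in the frame of mark between -0.004 and 0.017 m and x of tri_seat in the frame of mark between -0.016 and 0.016 m and y of tri_seat in the frame of rail between -0.2 and 0.2 m and (y of tri_seat in the frame of mark below -0.08 m or y of tri_seat in the frame of mark above 0.08 m)), for 0.15 s.
2. it is sliding: its hook is still round the rail, 25 to 65 mm from the middle of the mark (z of tri_seat in the frame of mark between -0.004 and 0.017 m and x of tri_seat in the frame of mark between -0.016 and 0.016 m and y of tri_seat in the frame of rail between -0.2 and 0.2 m and (y of tri_seat in the frame of mark between -0.065 and -0.025 m or y of tri_seat in the frame of mark between 0.025 and 0.065 m)), for 0.05 s.
At the end, for the whole second after the job is handed in: The triangular hanger hangs on the rail by its hook (apex on the rail within about 10 mm), upright within 11 degrees, at rest, within 13 mm of the middle of the tape mark along the rail (z of tri_seat in the frame of mark between -0.004 and 0.017 m and x of tri_seat in the frame of mark between -0.016 and 0.016 m and y of tri_seat in the frame of rail between -0.2 and 0.2 m and y of tri_seat in the frame of mark between -0.013 and 0.013 m and contact force between tri_hanger and rail above 0.3 N and angle between tri_hanger's own z axis and vertical below 0.2 rad and linear speed of tri_hanger below 0.03 m/s); the robot touches nothing.
It fails at once if the square hanger is moved more than 30 mm or tipped more than 30 degrees (distance of square_hanger from where it was at the start of the episode above 0.03 m or angle between square_hanger's own z axis and vertical above 0.52 rad).
It fails at once if the round hanger is moved more than 30 mm or tipped more than 30 degrees (distance of round_hanger from where it was at the start of the episode above 0.03 m or angle between round_hanger's own z axis and vertical above 0.52 rad).
It also fails if it takes over 46 s, if anything falls off the work surface, if the arm or the gripper's body presses on something with over 40 N, if the wrist force passes 120 N, or if a joint passes its speed limit or range.

## Working session

There is one attempt and no reset: what is moved stays moved. The work goes in short steps, Python scripts to look and compute and a shell command to move; the robot and the scene stay as the last step left them, time stands still between calls to the robot, and variables do not carry over. Pictures are saved under pics/ and viewed, about 8 in all and at most 12, crops included, and the job is handed in when it is done.

```bash
mkdir -p pics; python3 - <<'E'
from workcell import ctrl, vision
import cv2, numpy as np
s=ctrl.read_state(); print({k:np.round(s[k],3).tolist() for k in s})
for c in ("scene","top"):
    im=vision.get_image(c); cv2.imwrite(f"pics/{c}0.png",im[:,:,::-1])
    i=vision.camera_info(c); print(c,np.round(i["mtx"],1).tolist(),np.round(i["view"],3).tolist(), [k for k in i])
    for n in ("tri_hanger","tri_tab","tri_seat","square_hanger","round_hanger","rail","mark"):
        for d in vision.tip_of(c,n)[:2]: print(c,n,np.round(d["point"],1),round(d["score"],2))
E
```

```text
{'t': 0.0, 'joint_positions': [1.048, 0.151, 1.438, -0.0, 1.554, -0.134], 'qvel': [0.0, -0.001, 0.001, 0.001, -0.0, -0.001], 'tau': [-0.003, -71.304, -57.085, -0.0, 0.009, -0.0], 'tool_pos': [217.866, 531.876, 241.695], 'tool_rot': [-0.607, -3.082, 0.002], 'wrist_force': [-0.408, -0.324, 0.802], 'wrist_torque': [-0.006, -0.044, 0.011], 'finger_gap': 85.161}
scene [[483.0, 0.0, 319.4], [0.0, 483.0, 237.7], [0.0, 0.0, 1.0]] [[-0.372, 0.928, 0.012, 268.642], [-0.535, -0.225, 0.814, 173.4], [0.758, 0.297, 0.58, -1285.056], [0.0, 0.0, 0.0, 1.0]] ['mtx', 'view']
scene tri_hanger [ 534.5 -215.6   11.9] 0.77
scene tri_tab [ 536.1 -220.3  176.3] 0.94
scene tri_seat [ 540.9 -216.1  148.1] 0.75
scene square_hanger [ 546.7 -308.6    8.1] 0.87
scene round_hanger [ 559.9 -404.4    4.3] 0.6
scene mark [529.1 277.4 171.5] 0.74
top [[518.7, 0.0, 314.0], [0.0, 518.7, 241.2], [0.0, 0.0, 1.0]] [[-0.006, -1.0, -0.008, -56.51], [0.993, -0.007, 0.119, -534.374], [-0.12, -0.007, 0.993, -1135.619], [0.0, 0.0, 0.0, 1.0]] ['mtx', 'view']
top tri_tab [ 537.2 -219.7  178.9] 0.84
top tri_seat [ 538.3 -215.3  147.1] 0.67
top square_hanger [ 548.7 -308.2    5.6] 0.56
top round_hanger [ 556.6 -407.2    4. ] 0.58
top mark [523.5 273.8 173.7] 0.57
```

View pics/scene0.png

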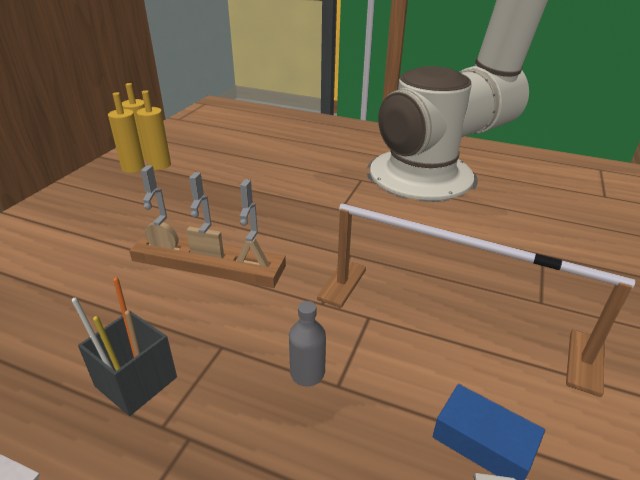

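View pics/top0.png

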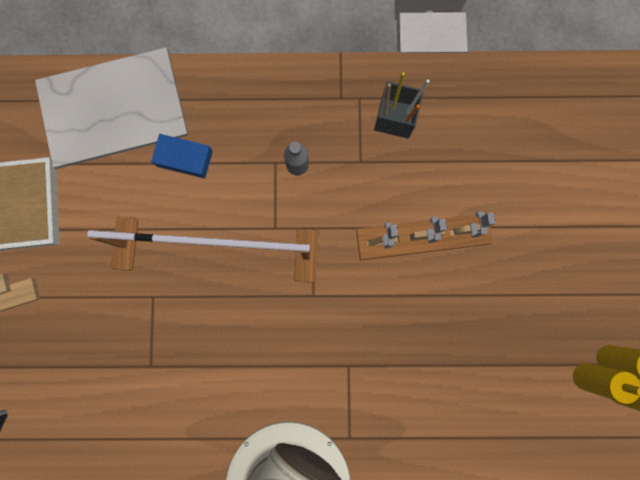

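The scene and top pictures agree. The triangle is the stand's rail-side hanger: scene (250,225), top (385,238). The rail runs from top (90,234) to (309,248), with tape at top (144,238) and scene (547,261). Next I'll fit the rail line and the stand's yaw.

```bash
cat > h.py <<'E'
from workcell import ctrl, vision
import numpy as np
from scipy.spatial.transform import Rotation as R
def ray(c,uv,info=None):
    i=info or vision.camera_info(c); V=np.array(i["view"]); K=np.array(i["mtx"])
    p=np.linalg.solve(K,[uv[0],uv[1],1.]); d=V[:3,:3].T@(p*[1,-1,-1]); o=-V[:3,:3].T@V[:3,3]
    return o,d
def atz(c,uv,z,info=None):
    o,d=ray(c,uv,info); return o+d*(z-o[2])/d[2]
def proj(c,P,info=None):
    i=info or vision.camera_info(c); V=np.array(i["view"]); K=np.array(i["mtx"])
    q=V[:3,:3]@P+V[:3,3]; q=K@(q*[1,-1,-1]); return q[:2]/q[2]
def tri(a,b):
    (o1,d1),(o2,d2)=ray(*a),ray(*b); A=np.c_[d1,-d2]; s=np.linalg.lstsq(A,o2-o1,rcond=None)[0]
    p,q=o1+s[0]*d1,o2+s[1]*d2; return (p+q)/2,np.linalg.norm(p-q)
def tool(v):
    "world mm -> current tool axes, cm"
    return np.round(R.from_rotvec(ctrl.read_state()["tool_rot"]).inv().apply(v)/10,2)
E
python3 - <<'E'
from h import *
import cv2
for c in ("top","scene"):
    im=cv2.imread(f"pics/{c}0.png"); g=im.astype(int)
    # rail pixels: bright bluish-white, within window
    win=dict(top=(85,225,315,255),scene=(335,200,635,290))[c]
    m=np.zeros(im.shape[:2],bool); x0,y0,x1,y1=win
    sub=g[y0:y1,x0:x1]; m[y0:y1,x0:x1]=(sub.min(2)>130)
    n,l,st,ce=cv2.connectedComponentsWithStats(m.astype(np.uint8))
    ys,xs=np.nonzero(np.isin(l,[k for k in range(1,n) if st[k,4]>150]))
    f=cv2.fitLine(np.c_[xs,ys].astype(np.float32),cv2.DIST_HUBER,0,.01,.01).ravel()
    t=(xs-f[2])*f[0]+(ys-f[3])*f[1]
    e=[np.array([f[2]+f[0]*k,f[3]+f[1]*k]) for k in (t.min(),t.max())]
    dk=np.zeros_like(m); dk[y0:y1,x0:x1]=sub.max(2)<60; n,l,st,ce=cv2.connectedComponentsWithStats(dk.astype(np.uint8)); k=1+st[1:,4].argmax()
    mk=ce[k]; mt=(mk-f[2:])@f[:2]; mk=f[2:]+f[:2]*mt
    print(c,np.round(e,1).tolist(),np.round(mk,1),st[k], [np.round(atz(c,p,172),1).tolist() for p in e+[mk]])
for n in ("tri_hanger","square_hanger","round_hanger","rail"):
    for c in ("top","scene"):
        for d in vision.spot_in(c,n)[:1]: print(c,n,np.round(d["point"],1),round(d["score"],2))
im=cv2.imread("pics/top0.png")[195:270,350:510]; cv2.imwrite("pics/t1.png",cv2.resize(im,None,fx=5,fy=5,interpolation=2))
print(R.from_rotvec(ctrl.read_state()["tool_rot"]).as_matrix().round(3).tolist())
E
```

```text
top [[86.9, 233.1], [309.1, 247.6]] [142.7 236.8] [135 233  17   8 107] [[536.3, 390.7, 172.0], [504.4, -51.2, 172.0], [528.2, 279.1, 172.0]]
scene [[339.3, 205.9], [634.2, 283.3]] [547.7 260.6] [534 254  28  16 272] [[507.1, -52.0, 172.0], [539.0, 388.8, 172.0], [530.9, 277.9, 172.0]]
top tri_hanger [ 525.3 -213.1  127.8] 0.89
scene tri_hanger [ 534.6 -211.8  101.3] 0.81
top square_hanger [ 538.7 -300.8  103.4] 0.86
scene square_hanger [ 552.5 -305.8   78.6] 0.91
top round_hanger [ 553.9 -396.3  120.9] 0.89
scene round_hanger [ 563.5 -402.4   82.7] 0.57
top rail [518.2 160.3  11.3] 0.86
scene rail [529.2 298.5  86. ] 0.59
[[-0.925, 0.379, -0.0], [0.379, 0.925, -0.0], [0.0, -0.0, -1.0]]
```

View pics/t1.png

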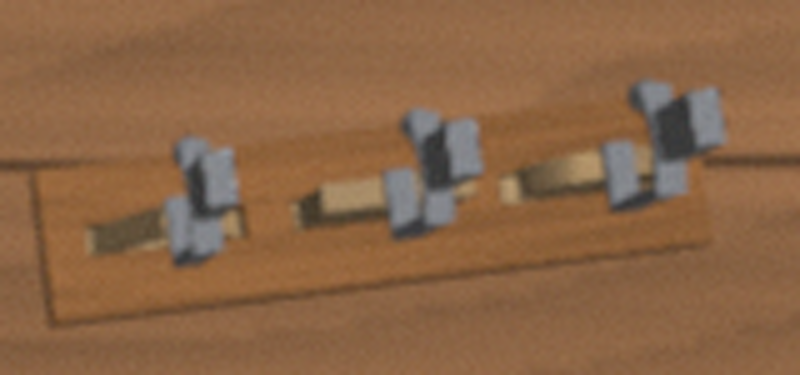

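Rail: middle ≈ (521.5, 169), yaw ≈ −4.15°. Mark ≈ (529.5, 278.5), so only the −y side has room. Stand yaw ≈ +6.6°, tab ≈ (536.5, −219.5, 178). Now I'll move to above the tab.

```bash
python3 -m creep '{"grip":[1,1,1,1,1,1,1,1,1,1],"dp":[[-3,-3,-0.5],[-6.2,-6.2,-1],[-9.5,-9.5,-1.5],[-12.8,-12.8,-2],[-16,-16,-2],[-19.3,-19.2,-2],[-22.6,-22.4,-2],[-25.8,-25.6,-2],[-29,-28.7,-2],[-29,-28.7,-2]],"roll":[-3,-6,-9,-12,-15,-18,-21,-24,-27,-28.9]}' 40
python3 -c "
from h import *
s=ctrl.read_state();p=np.array(s['tool_pos']);print(s['t'],p,tool(np.array([536.5,-219.5,262])-p));M=R.from_rotvec(s['tool_rot']).as_matrix();print(M.round(3).tolist(),np.degrees(np.arctan2(M[1,1],M[0,1])),s['joint_positions'])"
```

```text
t: 2.2
tool_pos: [379.1, 152.4, 262.4]
tool_rot: [-0.176, 3.136, -0.002]
wrist_force: [-0.5, 1.1, 0.8]
finger_gap: 85.4
2.2 [379.08963386 152.40993229 262.35023799] [-11.48 -38.72   0.09]
[[-0.994, -0.112, 0.001], [-0.112, 0.994, -0.001], [-0.0, -0.001, -1.0]] 96.42295219272833 [ 1.94140163e-01 -2.11566175e-01  1.74879577e+00 -1.24734592e-03
  1.60401880e+00 -1.48879974e+00]
```

```bash
python3 -m creep '{"grip":[1,1,1,1,1,1,1,1,1,1],"dp":[[-1.3,-4.3,0],[-2.6,-8.6,0],[-3.9,-12.9,0],[-5.2,-17.2,0],[-6.5,-21.5,0],[-7.8,-25.8,0],[-9.1,-30.1,0],[-10.4,-34.4,0],[-11.5,-38.7,0],[-11.5,-38.7,0]],"roll":[0,0,0,0,0,0,0,0,0,0]}' 40
python3 - <<'E'
from h import *
import cv2
s=ctrl.read_state();p=np.array(s['tool_pos']);print(s['t'],p)
im=vision.get_image("wrist"); i=vision.camera_info("wrist"); np.savez("w1.npz",**{k:np.array(i[k]) for k in i})
cv2.imwrite("pics/w1.png",im[:,:,::-1])
print(np.round(i["mtx"],1).tolist(),np.round(i["view"],3).tolist())
for n in ("tri_tab","tri_seat","tri_hanger"):
    for d in vision.tip_of("wrist",n)[:2]: print(n,np.round(d["point"],1),round(d["score"],2),proj("wrist",np.array(d["point"])).round(0))
E
```

```text
t: 3.2
tool_pos: [537.1, -218.9, 261.0]
tool_rot: [0.176, -3.135, 0.0]
wrist_force: [0.6, 0.8, 0.2]
finger_gap: 85.4
3.2 [ 537.13604544 -218.8968838   260.9529115 ]
[[339.6, 0.0, 322.1], [0.0, 339.6, 244.7], [0.0, 0.0, 1.0]] [[-0.113, 0.994, 0.0, 274.409], [-0.945, -0.107, -0.309, 528.882], [-0.307, -0.035, 0.951, -240.958], [0.0, 0.0, 0.0, 1.0]]
tri_tab [ 535.  -213.6  175.7] 0.78 [323. 256.]
tri_seat [ 538.8 -211.8  147.6] 0.71 [323. 249.]
tri_hanger [ 533.  -213.6    8. ] 0.79 [322. 204.]
```

View pics/w1.png

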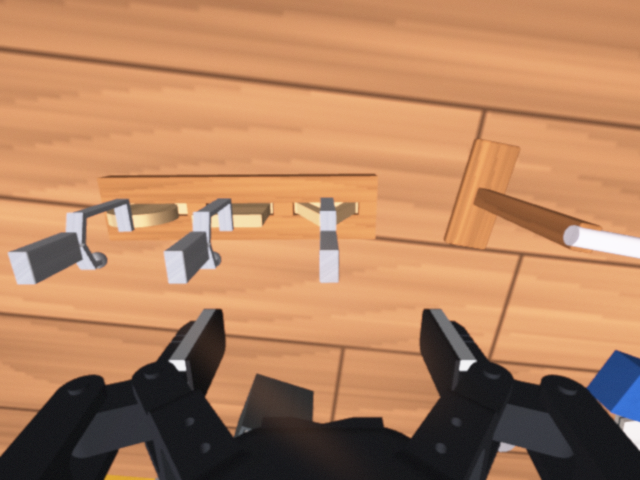

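The wrist view shows the tab's top face at (319–339, 248–281). The stand's edges are level in the image, so the yaw is right.

```bash
python3 - <<'E'
from h import *
i=dict(np.load("w1.npz"))
for uv in ((319,248),(339,248),(319,281),(339,281),(329,264.5)): print(uv,atz("wrist",uv,200,i).round(1))
E
```

```text
(319, 248) [ 521.2 -219.   200. ]
(339, 248) [ 519.8 -207.1  200. ]
(319, 281) [ 542.6 -216.6  200. ]
(339, 281) [ 541.2 -204.3  200. ]
(329, 264.5) [ 531.  -211.8  200. ]
```

```bash
python3 -m creep '{"grip":[1,1,1,1,1,1,1,1,1,1],"dp":[[0.2,0.35,0],[0.35,0.7,0],[0.35,0.7,1.5],[0.35,0.7,3],[0.35,0.7,4.5],[0.35,0.7,6],[0.35,0.7,7.3],[0.35,0.7,8.3],[0.35,0.7,8.7],[0.35,0.7,8.7]],"roll":[0,0,0,0,0,0,0,0,0,0]}' 40
python3 - <<'E'
from h import *
import cv2
im=vision.get_image("wrist"); i=vision.camera_info("wrist"); np.savez("w2.npz",**{k:np.array(i[k]) for k in i})
cv2.imwrite("pics/w2.png",im[:,:,::-1])
for n in ("tri_tab","tri_seat"):
    for d in vision.tip_of("wrist",n)[:2]: print(n,np.round(d["point"],1),round(d["score"],2))
E
```

```text
t: 4.4
tool_pos: [532.0, -208.1, 174.9]
tool_rot: [0.181, -3.136, -0.0]
wrist_force: [0.1, -0.6, 1.2]
finger_gap: 85.5
tri_tab [ 533.4 -214.8  180.3] 0.8
tri_seat [ 534.4 -213.6  148.9] 0.81
```

View pics/w2.png

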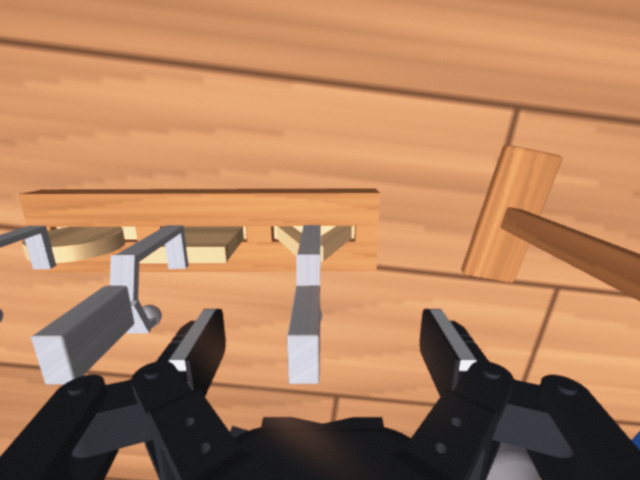

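```bash
python3 - <<'E'
from h import *
i=dict(np.load("w2.npz")); s=ctrl.read_state(); p=np.array(s["tool_pos"]); print(p,s["tool_rot"])
for uv in ((289,335),(320,335),(289,383),(319,382)): print(uv,atz("wrist",uv,200,i).round(1))
print(proj("wrist",p), tool(np.array([534,-215,174])-p))
E
```

```text
[ 532.37879938 -208.21461217  175.96575044] [-1.81432349e-01  3.13557130e+00 -9.68299105e-04]
(289, 335) [ 522.3 -220.   200. ]
(320, 335) [ 521.  -208.9  200. ]
(289, 383) [ 543.4 -218.2  200. ]
(319, 382) [ 541.6 -206.9  200. ]
[319.0841838  325.73665685] [-0.08 -0.69  0.2 ]
```

```bash
python3 -m creep '{"grip":[1,1,1,0.6,0.3,0,0,0,0,0],"dp":[[0,-0.3,0],[0,-0.65,0.1],[0,-0.65,0.1],[0,-0.65,0.1],[0,-0.65,0.1],[0,-0.65,0.1],[0,-0.65,0.1],[0,-0.65,0.1],[0,-0.65,0.1],[0,-0.65,0.1]],"roll":[0,0,0,0,0,0,0,0,0,0]}' 60
```

```text
t: 5.55
tool_pos: [532.9, -214.6, 174.4]
tool_rot: [-0.181, 3.136, -0.0]
wrist_force: [-0.8, -0.8, 1.4]
finger_gap: 11.3
```

```bash
python3 -m creep '{"grip":[0,0,0,0,0,0,0,0,0,0],"dp":[[0,0,-0.5],[0,0,-1.5],[0,0,-2.7],[0,0,-4],[0,0,-5.3],[0.5,0,-6.4],[2.5,0,-6.6],[5,0,-6.6],[7.5,0,-6.6],[10,0,-6.6]],"roll":[0,0,0,0,0,0,0,0,0,0]}' 60
python3 - <<'E'
from h import *
import cv2
s=ctrl.read_state();p=np.array(s["tool_pos"]); M=R.from_rotvec(s['tool_rot']).as_matrix()
print(s["t"],p.round(1),np.degrees(np.arctan2(M[1,1],M[0,1])))
im=vision.get_image("wrist"); cv2.imwrite("pics/w3.png",im[:,:,::-1])
im=vision.get_image("scene"); cv2.imwrite("pics/s3.png",im[:,:,::-1])
for c in ("scene","wrist"):
  for n in ("tri_tab","tri_seat","tri_hanger"):
    for d in vision.tip_of(c,n)[:1]: print(c,n,np.round(d["point"],1),round(d["score"],2))
# rail frame: mid and axis
mid=np.array([521.5,169]);ay=np.array([.0723,.9974]);ax=np.array([.9974,-.0723])
t=mid+ay*(-15)-ax*90
print("target pre", t, tool(np.array([*t,240])-p))
E
```

```text
t: 6.55
tool_pos: [432.4, -226.0, 240.9]
tool_rot: [-0.182, 3.136, -0.001]
wrist_force: [0.4, -1.1, -0.3]
finger_gap: 11.3
6.55 [ 432.4 -226.   240.9] 96.63365318560538
scene tri_tab [ 431.7 -230.2  243. ] 0.91
scene tri_seat [ 433.8 -228.   214.2] 0.67
scene tri_hanger [ 430.8 -227.2   79. ] 0.82
wrist tri_tab [ 434.6 -226.   244.7] 0.68
wrist tri_seat [ 437.5 -221.   214.3] 0.7
wrist tri_hanger [ 435.8 -226.7   78.4] 0.9
target pre [430.6495 160.546 ] [-4.31 38.42  0.09]
```

View pics/s3.png

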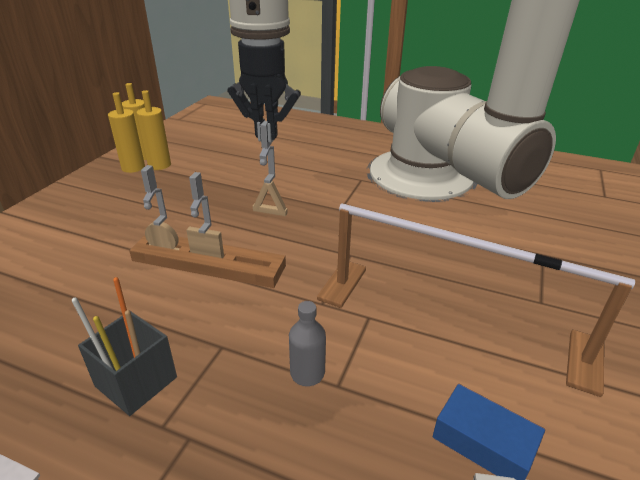

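```bash
python3 -m creep '{"grip":[0,0,0,0,0,0,0,0,0,0],"dp":[[-0.1,2,0],[-0.5,6,0],[-1,10.5,0],[-1.5,15,0],[-2,19.5,0],[-2.6,24,0],[-3.2,28.5,0],[-3.8,33,0],[-4.2,36.8,0],[-4.3,38.4,0]],"roll":[0,1.2,2.4,3.6,4.8,6,7.2,8.4,9.6,10.8]}' 60
cat > look.py <<'E'
from h import *
import cv2,sys
k=sys.argv[1]; s=ctrl.read_state();p=np.array(s["tool_pos"]); M=R.from_rotvec(s['tool_rot']).as_matrix()
print(s["t"],p.round(1),np.degrees(np.arctan2(M[1,1],M[0,1])).round(2),"F",np.round(s["wrist_force"],1))
for c in ("wrist","scene","top"):
  im=vision.get_image(c); cv2.imwrite(f"pics/{c}{k}.png",im[:,:,::-1]); i=vision.camera_info(c); np.savez(f"{c}{k}.npz",**{q:np.array(i[q]) for q in i})
  for n in ("tri_tab","tri_seat","mark"):
    for d in vision.tip_of(c,n)[:1]: print(c,n,np.round(d["point"],1),round(d["score"],2))
E
python3 look.py 4
```

```text
t: 7.95
tool_pos: [431.7, 163.6, 240.1]
tool_rot: [-0.111, -3.139, -0.001]
wrist_force: [0.1, -0.7, -1.9]
finger_gap: 11.1
7.95 [431.7 163.6 240.1] 85.95 F [ 0.1 -0.7 -1.9]
wrist tri_seat [436.4 165.  212. ] 0.64
wrist mark [523.  279.4 172. ] 0.76
scene tri_tab [434.5 157.1 241.8] 0.79
scene tri_seat [437.  159.2 209.5] 0.81
scene mark [529.6 278.1 169.8] 0.57
top tri_tab [ 557.1 -403.8    6. ] 0.48
```

View pics/wrist4.png

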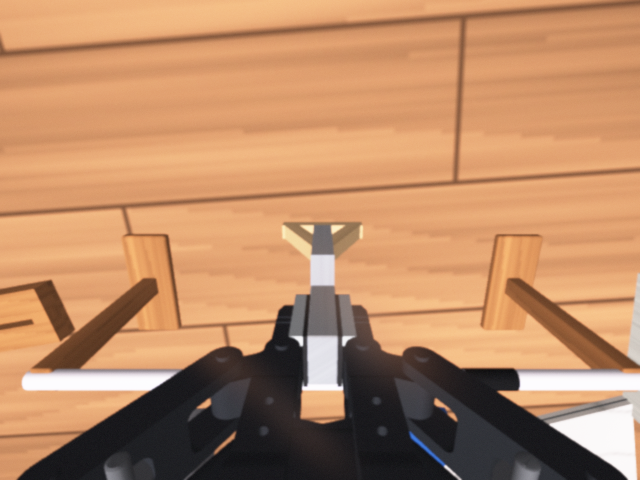

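The wrist view shows the rail level at rows 369–389, so the yaw matches. The tape's right end is at u≈519 and the hanger sits squarely in the jaws. Next I'll compute the rail position from this view.

```bash
python3 - <<'E'
from h import *
import cv2
i=dict(np.load("wrist4.npz")); im=cv2.imread("pics/wrist4.png").astype(int)
for u in (60,120,150,560,620):
    col=im[340:420,u].min(1); r=np.nonzero(col>150)[0]+340; print(u,r.min(),r.max())
    a=atz("wrist",(u,(r.min()+r.max())/2),170,i); print(a.round(1))
row=im[379,440:540].max(1); print(row.tolist())
print("tape right end",atz("wrist",(518.5,379),172,i).round(1))
s=ctrl.read_state();p=np.array(s["tool_pos"]);print(p, "rail x at tool y", 521.5+.0725*(p[1]-169))
E
```

```text
60 371 390
[505.4 -28.3 170. ]
120 371 390
[508.5  14.6 170. ]
150 371 389
[509.7  36.1 170. ]
560 371 390
[531.3 329.6 170. ]
620 372 419
[547.9 375.2 170. ]
[45, 45, 44, 43, 43, 43, 39, 41, 39, 39, 40, 37, 35, 36, 36, 35, 37, 35, 35, 34, 32, 30, 32, 35, 31, 33, 32, 29, 29, 33, 29, 30, 28, 29, 29, 29, 30, 27, 30, 30, 31, 33, 32, 32, 34, 32, 33, 33, 35, 33, 32, 32, 34, 30, 33, 29, 32, 32, 35, 30, 33, 31, 31, 32, 32, 32, 34, 31, 28, 31, 31, 32, 30, 30, 32, 33, 33, 33, 67, 156, 235, 251, 253, 253, 253, 253, 253, 253, 253, 253, 253, 253, 253, 253, 253, 253, 253, 253, 253, 253]
tape right end [526.1 298.4 172. ]
[432.05269393 159.92429329 240.34730331] rail x at tool y 520.8420112631632
```

```bash
python3 -m creep '{"grip":[0,0,0,0,0,0,0,0,0,0],"dp":[[-0.5,0,0],[-1.5,0,0],[-3,0,0],[-4.5,0,0],[-6,0,0],[-7.2,0,0],[-8.1,0,0],[-8.6,0,0],[-8.6,0,0],[-8.6,0,0]],"roll":[0,0,0,0,0,0,0,0,0,0]}' 60
python3 look.py 5; python3 - <<'E'
import cv2
a=cv2.imread("pics/scene5.png")[120:300,340:640]; b=cv2.imread("pics/wrist5.png")
cv2.imwrite("pics/c5.png",cv2.vconcat([cv2.resize(a,(600,360),interpolation=2),cv2.resize(b[220:],(600,240))]))
E
```

```text
t: 9.55
tool_pos: [517.5, 154.1, 240.3]
tool_rot: [-0.114, -3.139, 0.0]
wrist_force: [-0.2, 0.7, -0.8]
finger_gap: 11.2
9.55 [517.5 154.1 240.3] 85.83 F [-0.2  0.7 -0.8]
wrist tri_tab [519.6 152.7 246.4] 0.68
wrist tri_seat [521.3 156.5 212.7] 0.69
wrist mark [524.7 280.1 171. ] 0.61
scene tri_tab [517.6 152.5 241.8] 0.74
scene tri_seat [524.  150.5 211.3] 0.86
scene mark [527.6 276.4 169. ] 0.83
top tri_seat [520.3 154.8 212. ] 0.52
```

View pics/c5.png

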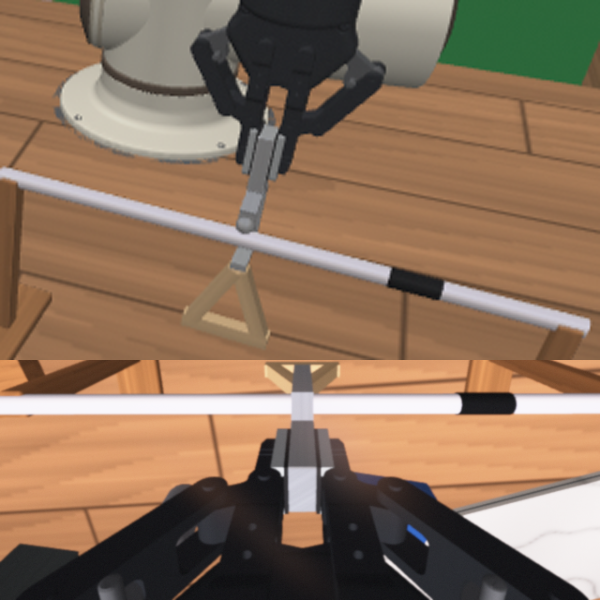

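The rail lies inside the hook's mouth: the spine is on the robot side, and the ball shows above and in front of the rail. Before lowering I'll check the rail's x relative to the seat.

```bash
python3 - <<'E'
from h import *
import cv2
i=dict(np.load("wrist5.npz")); im=cv2.imread("pics/wrist5.png").astype(int)
P=[]
for u in range(40,460,40):
    if 260<u<400: continue
    r=np.nonzero(im[235:300,u].min(1)>185)[0]+235; P.append(atz("wrist",(u,(r.min()+r.max())/2),170,i)); print(u,r.min(),r.max(),P[-1].round(1))
P=np.array(P); f=np.polyfit(P[:,1],P[:,0],1); print(f,np.polyval(f,154))
row=im[(r.min()+r.max())//2,440:600].max(1); d=np.nonzero(row<90)[0]+440; print(d.min(),d.max(),[atz("wrist",(u,267),174,i).round(1) for u in (d.min(),d.max())])
# ball in scene
print(tool([0,0,-36]),ctrl.read_state()["tool_pos"])
E
```

```text
40 260 278 [505.9 -25.  170. ]
80 259 278 [507.5   0.7 170. ]
120 259 278 [509.3  26.2 170. ]
160 259 278 [511.2  51.8 170. ]
200 259 278 [513.   77.3 170. ]
240 259 278 [514.9 102.8 170. ]
400 259 278 [522.3 204.9 170. ]
440 259 278 [524.1 230.4 170. ]
[7.19120270e-02 5.07505673e+02] 518.5801253810254
494 549 [array([523.8, 262.7, 174. ]), array([526.3, 297. , 174. ])]
[-0.   0.   3.6] [517.71034795 154.07229058 240.27922042]
```

```bash
python3 -m creep '{"grip":[0,0,0,0,0,0,0,0,0,0],"dp":[[0,0,0.4],[0,0,1],[0,0,1.7],[0,0,2.3],[0,0,2.8],[0,0,3.1],[0,0,3.3],[0,0,3.4],[0,0,3.5],[0,0,3.5]],"roll":[0,0,0,0,0,0,0,0,0,0]}' 60
python3 look.py 6; python3 - <<'E'
import cv2
a=cv2.imread("pics/scene6.png")[150:290,380:560]
cv2.imwrite("pics/c6.png",cv2.resize(a,None,fx=4,fy=4,interpolation=2))
E
```

```text
t: 11.15
tool_pos: [517.8, 154.1, 205.4]
tool_rot: [0.114, 3.139, -0.0]
wrist_force: [-0.6, -0.2, -1.8]
finger_gap: 11.2
11.15 [517.8 154.1 205.4] 85.82 F [-0.6 -0.2 -1.8]
wrist tri_tab [519.4 156.4 209.7] 0.97
wrist tri_seat [519.9 156.3 177.1] 0.67
wrist mark [525.6 279.1 167.9] 0.9
scene tri_tab [518.1 150.2 206.8] 0.9
scene tri_seat [521.8 153.2 176.8] 0.71
scene mark [527.5 279.  171.2] 0.79
top tri_seat [524.4 153.7 179.2] 0.41
top mark [513.4 153.1  34.9] 0.59
```

View pics/c6.png

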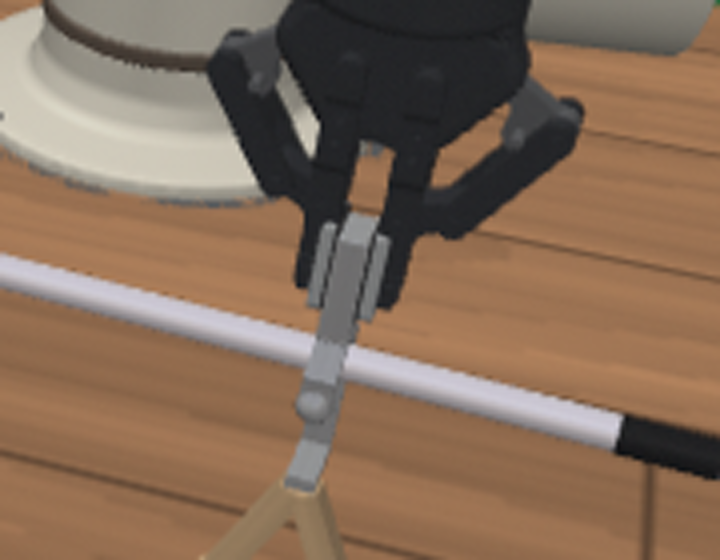

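Hook is round the rail with the template below. Now I'll settle it lightly onto the rail and slide toward the tape.

```bash
python3 -m creep '{"grip":[0,0,0,0,0,0,0,0,0,0],"dp":[[0,0,0.1],[0,0,0.2],[0,0.6,0.2],[0,1.4,0.2],[0,2.3,0.2],[0,3.2,0.2],[0,4.1,0.2],[0,5,0.2],[0,5.8,0.2],[0,6.2,0.2]],"roll":[0,0,0,0,0,0,0,0,0,0]}' 60
python3 -c "
from h import *
s=ctrl.read_state();print(s['tool_pos'],s['wrist_force'],s['wrist_torque'])"
```

```text
t: 12.75
tool_pos: [522.2, 215.1, 204.8]
tool_rot: [0.115, 3.139, -0.004]
wrist_force: [-9.4, -14.9, 20.8]
finger_gap: 11.2
[522.17108773 215.110791   204.83628085] [ -9.36784111 -14.87614181  20.82417975] [-2.84995614  1.90914335  0.0148165 ]
```

Contact is 21 N, so it is seated a bit hard and pressed slightly to +x. I'll ease off a millimetre and continue.

```bash
python3 -m creep '{"grip":[0,0,0,0,0,0,0,0,0,0],"dp":[[0.1,0,-0.1],[0.15,0.5,-0.12],[0.15,1.3,-0.12],[0.15,2.2,-0.12],[0.15,3.1,-0.12],[0.15,4,-0.12],[0.15,4.8,-0.12],[0.15,5.5,-0.12],[0.15,6,-0.12],[0.15,6.1,-0.12]],"roll":[0,0,0,0,0,0,0,0,0,0]}' 60
python3 look.py 7
python3 - <<'E'
from h import *
import cv2
s=ctrl.read_state();print(s['tool_pos'],s['wrist_force'])
a=cv2.imread("pics/scene7.png")[170:310,440:620]; b=cv2.imread("pics/wrist7.png")[200:420,180:460]
cv2.imwrite("pics/c7.png",cv2.hconcat([cv2.resize(a,(400,311),interpolation=2),cv2.resize(b,(396,311),interpolation=2)]))
E
```

```text
t: 13.75
tool_pos: [525.6, 277.2, 204.9]
tool_rot: [0.114, 3.138, -0.001]
wrist_force: [1.2, -7.0, 7.1]
finger_gap: 11.1
13.75 [525.6 277.2 204.9] 85.83 F [ 1.2 -7.   7.1]
wrist tri_tab [528.3 277.7 208.4] 0.6
wrist tri_seat [528.7 280.4 178.3] 0.78
wrist mark [524.6 277.6 172.3] 0.68
scene tri_tab [527.5 275.5 206.2] 0.94
scene tri_seat [530.4 274.7 178.6] 0.64
scene mark [527.2 274.7 171.7] 0.61
top tri_tab [529.7 273.2 210.7] 0.7
top tri_seat [527.8 280.4 179.6] 0.73
[525.60111057 277.08018005 204.94814345] [ 1.50120779 -1.34697038  5.70297434]
```

View pics/c7.png

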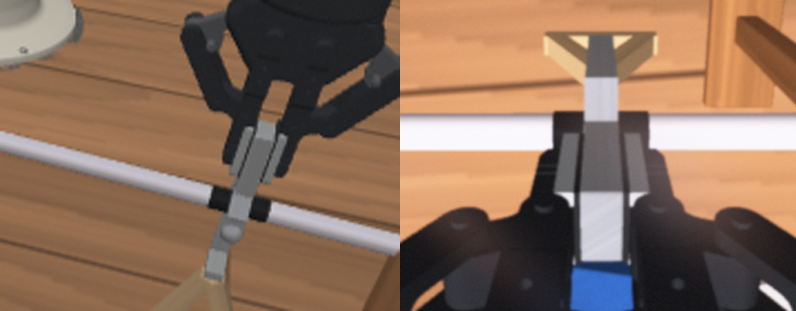

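The hook is centred: in the wrist crop the tape spans 552–648 and the spine is at 601, and the scene crop agrees. Releasing and retreating upward.

```bash
python3 -m creep '{"grip":[0.05,0.1,0.15,0.2,0.3,0.4,0.5,0.5,0.5,0.5],"dp":[[0,0,0],[0,0,0],[0,0,0],[0,0,0],[0,0,0],[0,0,0],[0,0,0],[0,0,-1],[0,0,-3],[0,0,-5]],"roll":[0,0,0,0,0,0,0,0,0,0]}' 60
python3 -m creep '{"grip":[0.5,0.5,0.5,0.5,0.5,0.5,0.5,0.5,0.5,0.5],"dp":[[0,0,-1],[0,0,-3],[0,0,-5],[0,0,-6],[0,0,-7],[0,0,-7],[0,0,-7],[0,0,-7],[0,0,-7],[0,0,-7]],"roll":[0,0,0,0,0,0,0,0,0,0]}' 60
python3 look.py 8
python3 - <<'E'
import cv2
a=cv2.imread("pics/scene8.png"); b=cv2.imread("pics/wrist8.png")
cv2.imwrite("pics/c8.png",cv2.hconcat([cv2.resize(a[130:370,400:640],(400,400),interpolation=2),cv2.resize(b[120:360,200:440],(400,400),interpolation=2)]))
E
```

```text
t: 15.35
tool_pos: [525.1, 276.8, 255.7]
tool_rot: [-0.115, -3.139, 0.0]
wrist_force: [0.4, 0.5, -1.0]
finger_gap: 43.1
t: 16.35
tool_pos: [525.1, 276.9, 324.1]
tool_rot: [-0.114, -3.139, 0.0]
wrist_force: [0.8, -0.1, 0.8]
finger_gap: 43.0
16.35 [525.1 276.9 324.1] 85.82 F [ 0.8 -0.1  0.8]
wrist tri_tab [527.  277.4 210. ] 0.64
wrist tri_seat [529.2 280.4 181.2] 0.79
wrist mark [527.2 279.1 170.8] 0.75
scene tri_tab [522.8 276.2 206. ] 0.85
scene tri_seat [528.9 276.3 177.4] 0.57
scene mark [527.2 276.9 133.6] 0.72
top tri_tab [530.8 275.2 211.6] 0.61
top tri_seat [529.8 275.5 182.1] 0.78
top mark [522.6 273.9 170.5] 0.4
```

View pics/c8.png

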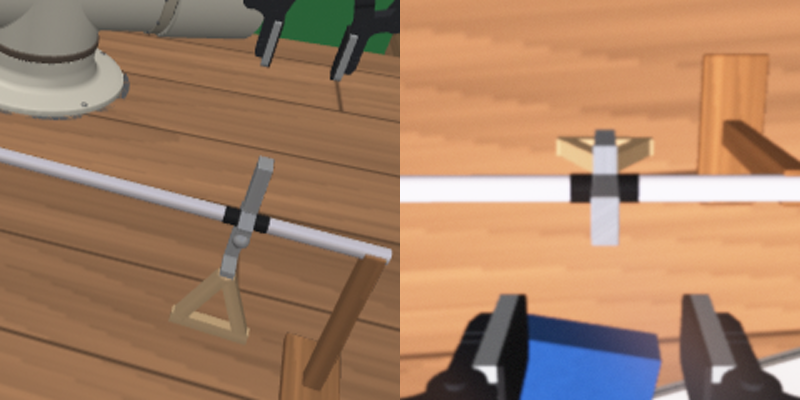

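The hanger is centred in the tape (wrist crop: tape 570–639, hook ≈604) and the gripper is clear. I'll hold for a second to check it is still.

```bash
python3 -m creep '{"grip":[0.5,0.5,0.5,0.5,0.5,0.5,0.5,0.5,0.5,0.5],"dp":[[0,0,0],[0,0,0],[0,0,0],[0,0,0],[0,0,0],[0,0,0],[0,0,0],[0,0,0],[0,0,0],[0,0,0]],"roll":[0,0,0,0,0,0,0,0,0,0]}'
python3 - <<'E'
from h import *
import cv2
F=[vision.get_image("scene").astype(int) for _ in range(5)]
old=cv2.imread("pics/scene8.png")[:,:,::-1].astype(int)
r=np.s_[180:345,490:580]
for f in F: print(np.abs(f[r]-F[0][r]).mean().round(2),np.abs(f[r]-old[r]).mean().round(2),(np.abs(f[r]-old[r]).max(2)>40).sum())
for n in ("square_hanger","round_hanger"): print(n,np.round(vision.tip_of("scene",n)[0]["point"],1))
ctrl.job_done()
E
```

```text
t: 17.95
tool_pos: [525.2, 276.8, 324.5]
tool_rot: [-0.114, -3.139, 0.0]
wrist_force: [-0.2, 0.1, 0.6]
finger_gap: 42.6
0.0 0.43 0
0.43 0.43 0
0.43 0.43 0
0.43 0.43 0
0.43 0.43 0
square_hanger [ 545.7 -308.6   11.2]
round_hanger [ 557.1 -406.5    7.3]
the job is handed in; nothing more can be done
```

The triangular hanger now hangs on the rail, centred in the tape band, and I handed the job in at about 18 s. I took it out of its stand and hooked it on about 125 mm from the mark. I then slid it along the rail to the mark, let go and moved the gripper clear.

**Last checks**
- **Centring:** the wrist picture shows the hook within about 1 mm of the tape's middle.
- **Upright:** the template hangs below the rail and looks upright in the scene picture. I did not measure its angle.
- **At rest:** comparing scene pictures over more than 1.5 s showed no motion beyond image noise.
- **Robot clear:** the gripper is about 12 cm above its release height and the wrist force is near zero.
- **Other hangers:** the square and round hangers are where they were at the start, within the detection error of about 4 mm.

**Irregularities**
- **Contact force:** during the first part of the slide the hook pressed on the rail with about 21 N. I eased it to about 6 N before letting go.
- **Position readings:** networks and cameras differed by up to about 5 mm. One scene reading put the mark at a height of 134 mm instead of 170 mm, and some top-camera readings were of the wrong thing. I ignored those and relied on the pictures.

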